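# Run the silver bowl home to the engraver

### The arm

A 7-joint arm with a two-finger parallel gripper is mounted at the origin on the work surface. World frame = base frame: x ahead of the robot, y to its left, z up, the work surface at z = 0. Lengths are in m, angles in rad, forces in N, time in s.
With the tool pointing down it reaches from about 0.4 to 0.925 m from the base axis. Payload 4.1 kg.
Tool frame: the origin (TCP) lies where the fingers leave the gripper's body, on its centre line; the fingertips stand 73 mm ahead of it and the grasp point (between the pads) lies 54 mm ahead of it; z points along the fingers, x is the direction in which the jaws open and shut, and the axes are right-handed (so a half turn about z gives the same grasp; the last joint's range is limited). The gripper opens to 85 mm and grips with 20 to 120 N. Pads are 22 mm wide; open, the fingers measure 114 mm over their backs; the gripper's body (76 mm by 85 mm) begins 54 mm behind the grasp point. The pads swing forward as they close: fully open they stand 13 mm farther back than shut.
Start: joints at [-1.244, 0.398, 0.045, 1.537, -0.019, 1.207, -0.051], TCP at [0.268, 0.592, 0.304] pointing down, gripper open.
Joint ranges: [-2.82, 2.82], [-0.49, 2.23], [-1.37, 1.46], [0, 2.46], [-1.36, 4.5], [0.23, 2], [-2.94, 2.94]. Speed limits (rad/s): [2.57, 2.57, 3.14, 3.14, 3.14, 3.14, 3.14].

### API

Orientations are given as a unit quaternion [w, x, y, z].
In Python, from rig import r gives the robot as it stands. The module is installed in compiled form; this text tells all that it offers. Calls block until the motion is done:
- r.move_to(position, orientation): joint-space move of the TCP to a pose.
- r.move_straight(position, attitude=None, speed=0.15, f_stop=None): straight line of the TCP; attitude=None keeps the orientation; speed is the mean speed in m/s. With f_stop (N) it stops when the force on the tool has changed by that much, and returns True; else False.
- r.move_j(angles): joint-space move.
- r.gripper_to(opening, effort=None): opening from 0.0 (shut) to 1.0 (fully open); effort is the grip in N (None keeps the last); returns when the fingers have stopped.
- r.dwell(seconds).
- r.inverse_kinematics(position, orientation): joint angles nearest the present ones, or None.
- r.read_state(): the state.
- r.read_camera(name): name is "scene" or "top"; returns a dict with "img" (384x512x3 uint8, red, green, blue), "range_z" (384x512 float32, m along the optical axis (not along the pixel's ray), 0 where there is no reading), "K" (3x3 intrinsics, pixels), "position" and "orientation" of the camera in the world. Camera axes: x right, y up, looking along -z (the intrinsics and any distortion apply to the point x, -y, -z); pixel columns grow to the right and rows downward; lengths in m; the calibration is good to about 2 mm. A picture is of the moment at which its call begins.
A pose or a line that the arm cannot do raises r.IKError and nothing moves.
- r.hand_in(): hands the job in, once; it reports no verdict.
The state is a dict: "time_s": time; "joint_positions": joint angles; "joint_vel": joint speeds; "joint_torque": joint torques, N m; "tool_pos": TCP position; "ee_rot": TCP orientation; "contact_force": force on the tool from outside, world axes, zero at the start; "ft_torque": the same for the moment, N m; "width": opening from 0.0 (shut) to 1.0 (fully open).
Only numpy, scipy, OpenCV 4.12 (cv2) and the standard library are available. Lean on these libraries where they do the work, as an engineer would, in place of code of your own. Each camera call takes 0.05 s, during which the arm holds its last target.

### The job

Two engraving stages stand on the bench. The carriage with the silver bowl is stuck in dried polish near the open end of its rail: push it along the rail towards its green engraver housing until it breaks free, and on until it is fully home against the stop hidden inside the housing, without slamming it. Then draw the gripper back clear of it, and leave the copper bowl's carriage where it is.

Things in the scene. Friction and masses are not known exactly. Their poses are not given: they have to be found in the camera images.
- silver_carriage (a joint): Slide of the silver bowl's carriage, m: 0 at the open end, grows towards the green housing, 0.140 = hard against the rigid stop hidden in the housing. Starts between 0 and 0.035. Up to 0.055 it is gummed and takes 10 to 18 N of push; beyond, it runs free with 3 to 6 N and stays where it is left.
- silver_push (a point): Centre of the rear face of the red push plate on the silver bowl's carriage: plate upright, 70 wide, 8 thick, 48 to 118 mm above the table; this point at 83 mm. x axis: level, along the rail, the way to push (away from the robot, turned up to 20 degrees either way); z up. 30 mm in front of the plate is the bright silver bowl, 70 across, top at 110, on an aluminium carriage 110 x 85, top at 48.
- silver_stage: The fixed stage under the silver bowl's carriage: dark steel base 400 x 100 mm, origin under its centre, x along the rail towards the green housing (115 long, 114 high, covering the base's far end). End bar at the open end 33 mm high. At home the plate's rear face is at x = -40 mm, 160 mm from the open end, and the bowl nearly meets the brass stylus.
- copper_push (a point): The same point on the other stage, alike in all but its copper bowl: a bystander to be left alone. The stages stand side by side, 28 to 56 cm apart, either one on the left.

How it is judged:
On the way:
1. the silver bowl's carriage has broken free of the gummed stretch (past 60 mm) (value of joint silver_carriage above 0.06 m), for 0.1 s.
At the end, for the whole second after the job is handed in: The silver bowl's carriage rests within 10 mm of its end stop (joint above 0.130), at rest, and the copper bowl's carriage is within 10 mm of where it started (value of joint silver_carriage above 0.13 m and velocity of joint silver_carriage between -0.01 and 0.01 m/s and distance of copper_push from where it was at the start of the episode below 0.01 m); the robot touches nothing.
It fails at once if the silver bowl's carriage slammed along faster than 0.5 m/s (velocity of joint silver_carriage above 0.5 m/s).
It fails at once if the copper bowl's carriage was moved by 10 mm or more (distance of copper_push from where it was at the start of the episode above 0.01 m).
It also fails if it takes over 35 s, if anything falls off the work surface, if the arm or the gripper's body presses on something with over 40 N, if the wrist force passes 120 N, or if a joint passes its speed limit or range.

## Working session

There is one attempt and no reset: what is moved stays moved. The work goes in short steps, each a Python script; the robot and the scene stay as the last script left them, time stands still between calls to the robot, and variables do not carry over. Pictures are saved under pics/ and viewed, and the job is handed in when it is done.

```bash
mkdir -p pics; python3 - <<'E'
from rig import r
import numpy as np,cv2,pickle
s=r.read_state(); print({k:np.round(v,3) for k,v in s.items()})
for n in ("scene","top"):
    c=r.read_camera(n); pickle.dump(c,open(n+".pkl","wb"))
    cv2.imwrite(f"pics/{n}0.png",c["img"][:,:,::-1]); print(n,c["K"],c["position"],c["orientation"],(c["range_z"]>0).mean(), c.keys())
E
```

```text
{'time_s': np.float64(0.0), 'joint_positions': array([-1.244,  0.399,  0.045,  1.538, -0.019,  1.207, -0.051]), 'joint_vel': array([ 0.002, -0.   , -0.001,  0.002,  0.001, -0.001, -0.001]), 'joint_torque': array([ 0.0000e+00, -4.7511e+01,  1.3650e+00, -2.5423e+01,  1.2000e-02,
        9.0000e-03, -0.0000e+00]), 'tool_pos': array([0.268, 0.592, 0.303]), 'ee_rot': array([ 0.001,  0.841,  0.542, -0.001]), 'contact_force': array([ 0.101,  0.192, -0.149]), 'ft_torque': array([ 0.015,  0.01 , -0.022]), 'width': np.float64(1.002)}
scene [[383.1334961    0.         254.73017798]
 [  0.         383.1334961  198.86686064]
 [  0.           0.           1.        ]] [ 1.24669772 -0.05614415  0.74621849] [0.66558984 0.27424845 0.27300706 0.63815758] 0.9958394368489584 dict_keys(['img', 'range_z', 'K', 'position', 'orientation'])
top [[359.93651195   0.         252.46614074]
 [  0.         359.93651195 194.45637734]
 [  0.           0.           1.        ]] [ 0.50111353 -0.01301539  0.87101982] [ 0.71681323  0.02580265 -0.04707885 -0.69519537] 0.9957427978515625 dict_keys(['img', 'range_z', 'K', 'position', 'orientation'])
```

View pics/scene0.png

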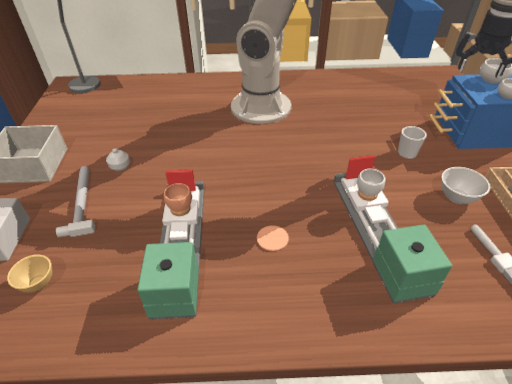

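View pics/top0.png

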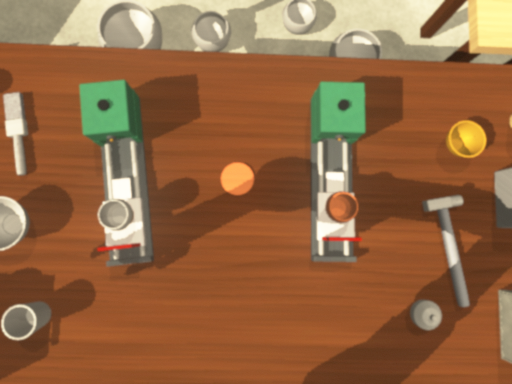

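Scene view: the silver bowl is at about (371,183), with its red plate at (360,167) and green housing at (410,262). The copper stage is on the left at (178,200). In the top view the silver stage is on the left: bowl (115,213), plate (118,248), housing (110,112). A cup stands near (22,322). Next I'll measure the plate and the rail.

```bash
cat > h.py <<'E'
import numpy as np,cv2
from scipy.spatial.transform import Rotation as R
def cloud(c):
    K=c["K"];d=c["range_z"];v,u=np.mgrid[:384,:512]
    p=np.stack([(u-K[0,2])/K[0,0]*d,-(v-K[1,2])/K[1,1]*d,-d],-1)
    q=c["orientation"];return p@R.from_quat([q[1],q[2],q[3],q[0]]).as_matrix().T+c["position"]
def red(c):
    h=cv2.cvtColor(c["img"],cv2.COLOR_RGB2HSV); return ((h[...,0]<5)|(h[...,0]>174))&(h[...,1]>200)&(h[...,2]>90)
def green(c):
    h=cv2.cvtColor(c["img"],cv2.COLOR_RGB2HSV); return (h[...,0]>60)&(h[...,0]<90)&(h[...,1]>90)
E
python3 - <<'E'
from h import *
import pickle
for n in("scene","top"):
    c=pickle.load(open(n+".pkl","rb"));P=cloud(c)
    print(n)
    for nm,f in(("red",red),("green",green)):
        k,l,st,ce=cv2.connectedComponentsWithStats(f(c).astype(np.uint8))
        for i in range(1,k):
            if st[i,4]<25: continue
            m=(l==i)&(c["range_z"]>0);p=P[m]
            if p[:,0].max()>1.1 or p[:,2].max()<.05: continue
            t=p[p[:,2]>np.percentile(p[:,2],97)-.006]
            (cx,cy),wh,a=cv2.minAreaRect((t[:,:2]*1000).astype(np.float32))
            print(nm,st[i],"z",p[:,2].min().round(3),p[:,2].max().round(3),"top rect",np.round([cx,cy,*wh,a],1),"med",np.median(p,0).round(3), "vec",np.linalg.svd(t[:,:2]-t[:,:2].mean(0),full_matrices=False)[2][0].round(3))
# objects above table around silver
c=pickle.load(open("top.pkl","rb"));P=cloud(c)
m=((P[...,2]>.02)&(P[...,0]<1)).astype(np.uint8)
k,l,st,ce=cv2.connectedComponentsWithStats(m)
for i in range(1,k):
    if st[i,4]>60:
        p=P[l==i];print(st[i],p.min(0).round(3),p.max(0).round(3))
E
```

```text
scene
top
red [348 237  13   4  29] z 0.115 0.121 top rect [ 493.4 -250.2    6.2   26.5    1.8] med [ 0.492 -0.252  0.118] vec [ 0.073 -0.997]
red [329 238  15   2  27] z 0.117 0.12 top rect [ 492.4 -212.1    2.1   29.4    1.6] med [ 0.492 -0.21   0.118] vec [ 0.01 -1.  ]
red [ 98 246  33   5  63] z 0.113 0.122 top rect [460.4 245.4   6.4  65.1   4.6] med [0.46  0.259 0.118] vec [ 0.13  -0.991]
green [  81   81   59   62 2511] z 0.03 0.121 top rect [757.3 287.3 112.   97.6   8.7] med [0.749 0.283 0.114] vec [-0.99  -0.144]
green [ 312   83   53   60 2634] z 0.023 0.123 top rect [ 778.7 -225.2  111.7   97.9    1.2] med [ 0.771 -0.216  0.113] vec [-1.     0.007]
[  79   80   74  187 6744] [ 0.415 -0.013  0.02 ] [0.823 0.346 0.871]
[ 312   82   54  180 6136] [ 0.438 -0.282  0.02 ] [ 0.838 -0.013  0.871]
[  5 117  19  21 173] [0.708 0.511 0.02 ] [0.756 0.555 0.025]
[446 121  40  36 745] [ 0.501 -0.588  0.02 ] [ 0.78  -0.013  0.871]
[499 168  13  60 669] [ 0.501 -0.645  0.02 ] [ 0.67  -0.013  0.871]
[  0 197  30  53 493] [ 0.448 -0.013  0.02 ] [0.562 0.546 0.871]
[ 426  196   43  112 1152] [ 0.343 -0.551  0.02 ] [ 0.602 -0.013  0.871]
[504 291   8  72 420] [ 0.22  -0.655  0.02 ] [ 0.38  -0.636  0.045]
[410 300  32  30 720] [ 0.292 -0.477  0.02 ] [ 0.501 -0.013  0.871]
[   2  302   46   38 1093] [ 0.263 -0.013  0.02 ] [0.501 0.484 0.871]
```

Silver stage: yaw about 8.3°, and the plate's rear face is at about (0.456, 0.245), which puts the slide at roughly 0.02. I'll shut the fingers, go to a spot behind the plate and take a picture there.

```bash
cat >> h.py <<'E'
yaw=np.radians(8.3);D=np.array([np.cos(yaw),np.sin(yaw),0]);L=np.array([-D[1],D[0],0])
Z=np.array([0,0,-1.]);q=R.from_matrix(np.stack([L,np.cross(Z,L),Z],1)).as_quat();Q=[q[3],q[0],q[1],q[2]]
HOUS=np.array([.7573,.2873,0]);HOME=HOUS-.1825*D   # rear face at home
def tcp(xr,z=.142): return (HOME+D*xr+[0,0,z])   # xr: finger centre rel. to home rear face
E
python3 - <<'E'
from h import *
from rig import r
print(HOME,(np.array([.4604,.2454,0])-HOME)@D-.004,(np.array([.4604,.2454,0])-HOME)@L)
for x in(-.19,-.13,0): print(r.inverse_kinematics(tcp(x),Q) is not None)
r.gripper_to(0.0,40)
r.move_to(tcp(-.18,.27),Q)
r.move_straight(tcp(-.18),speed=.12)
s=r.read_state();print(s["time_s"],s["tool_pos"],tcp(-.18),s["contact_force"],s["width"])
for n in("scene","top"): cv2.imwrite(f"pics/{n}1.png",r.read_camera(n)["img"][:,:,::-1])
E
```

```text
[0.57671154 0.26095499 0.        ] -0.12133873159651781 0.0013982255151991068
True
True
True
3.5083 [0.39906891 0.23531598 0.14259403] [0.3985969  0.23497088 0.142     ] [-0.58984229  0.38723269 -0.11891716] -0.0051898598550721
```

View pics/scene1.png

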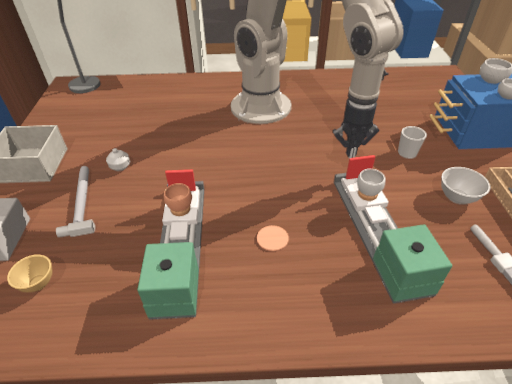

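View pics/top1.png

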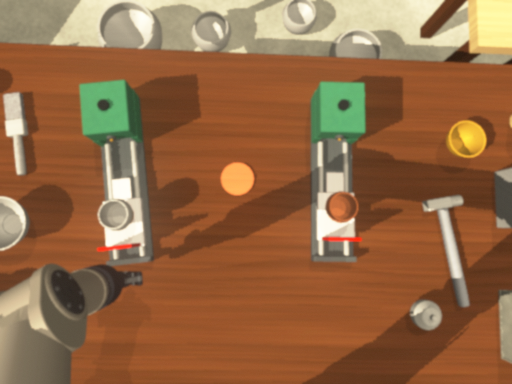

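The shut fingers are at about (352,155) in the scene view and (128,278) in the top view, centred behind the silver plate, and nothing has been disturbed. Next I'll make contact, then push slowly through the gum.

```bash
python3 - <<'E'
from h import *
from rig import r
def rep(t,h):
    s=r.read_state();p=s["tool_pos"]-HOME;print(t,h,round(s["time_s"],2),"x",round(p@D,4),"lat",round(p@L,4),"z",round(p[2],4),"F",np.round(s["contact_force"],1), "along",round(s["contact_force"]@D,1));return p@D
h=r.move_straight(tcp(-.115),speed=.04,f_stop=5);x=rep("contact",h)
# plate at slide ~.0187 -> free at .055: push ~45 mm
for i in range(5):
    h=r.move_straight(tcp(x+.015),speed=.03,f_stop=30);n=rep("gum",h);x=n if h else x+.015
    if h: break
E
```

```text
contact True 4.73 x -0.1322 lat -0.0002 z 0.1415 F [ 0.4 -0.8  0.8] along 0.3
gum False 5.41 x -0.1217 lat -0.0004 z 0.1402 F [-8.3 -1.3  0.7] along -8.4
gum False 6.06 x -0.1072 lat -0.0004 z 0.14 F [-9.  -1.4  0.6] along -9.1
gum False 6.71 x -0.0877 lat -0.0002 z 0.1416 F [-3.  -0.4 -2.1] along -3.0
gum False 7.36 x -0.0709 lat 0.0001 z 0.1426 F [-1.6 -0.6 -0.8] along -1.7
gum False 8.01 x -0.0562 lat -0.0 z 0.1422 F [-0.1 -0.4  0.2] along -0.1
```

It has broken free: the force fell from 9 N to about 2 N. Now on to the stop, watching for a rise in force.

```bash
python3 - <<'E'
from h import *
from rig import r
def rep(t,h):
    s=r.read_state();p=s["tool_pos"]-HOME;print(t,h,round(s["time_s"],2),"x",round(p@D,4),"F",np.round(s["contact_force"],1))
h=r.move_straight(tcp(-.025),speed=.04,f_stop=15);rep("run",h)
if not h:
    h=r.move_straight(tcp(.006),speed=.025,f_stop=14);rep("end",h)
for n in("scene","top"): cv2.imwrite(f"pics/{n}2.png",r.read_camera(n)["img"][:,:,::-1])
E
```

```text
run False 8.97 x -0.0243 F [-1.5  0.2 -0.4]
end True 9.72 x -0.0105 F [ 0.5 -0.1  0.8]
```

View pics/scene2.png

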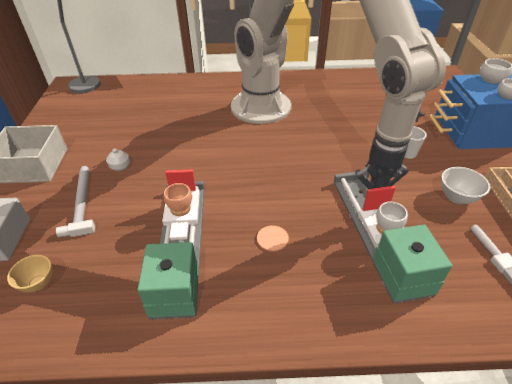

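The stop was felt with the fingers at x = -0.0105, against -0.011 expected. In the scene view the plate is at (379,198) and the bowl at (392,215), right up against the housing. I'll back off, lift and check.

```bash
python3 - <<'E'
from h import *
from rig import r
import pickle
r.move_straight(tcp(-.10),speed=.12)
r.move_straight(tcp(-.15,.26),speed=.15)
s=r.read_state();print(s["time_s"],s["tool_pos"],s["contact_force"].round(1))
for n in("scene","top"):
    c=r.read_camera(n);cv2.imwrite(f"pics/{n}3.png",c["img"][:,:,::-1])
P=cloud(c);m=red(c)&(P[...,2]>.1);ys=P[m]
a=ys[ys[:,1]>0];
if len(a):
    w=(a-HOME);print("silver plate rear vs home",np.median(w@D)-.004,len(a))
b=ys[ys[:,1]<0]
c0=pickle.load(open("top.pkl","rb"));P0=cloud(c0);b0=P0[red(c0)&(P0[...,2]>.1)];b0=b0[b0[:,1]<0]
print("copper",np.median(b,0),np.median(b0,0))
E
```

```text
11.7167 [0.42813749 0.23904198 0.25922595] [-0.5 -0.4  0.4]
silver plate rear vs home -0.00024428744140138174 116
copper [ 0.4927413  -0.23391833  0.1179633 ] [ 0.49234943 -0.23812341  0.11772509]
```

View pics/top3.png

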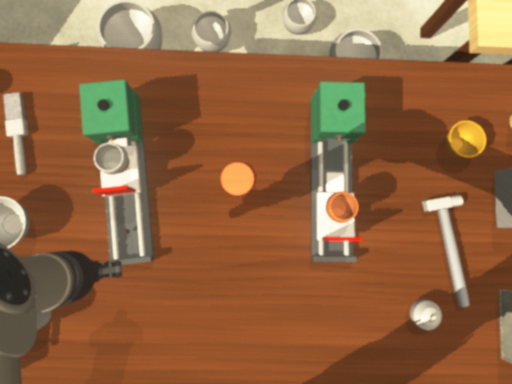

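View pics/scene3.png

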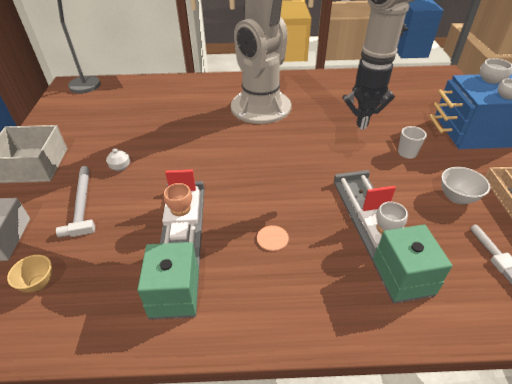

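The top view shows the silver plate at (113,190), with the bowl against the stylus at the housing. The copper plate is still at (341,239), and the gripper is well clear.

```bash
python3 - <<'E'
from rig import r
r.dwell(.3); r.hand_in(); print(r.read_state()["time_s"])
E
```

```text
the job is handed in; nothing more can be done
the job is handed in; nothing more can be done
```

I pushed the silver bowl's carriage home with the shut fingers and handed the job in; the arm's clock read 11.7 s at the last check. The hand-in gives no verdict, so these are my own checks.

- **Push:** I moved at 25–40 mm/s. The readings showed about 9 N in the gum, dropping to about 2 N once it broke free. The push stopped on its 14 N force limit within about 1 mm of the expected home position.
- **Silver carriage:** after I backed off, the camera put the plate's rear face 0.2 mm from the computed home position. The calibration is only good to about 2 mm.
- **Copper carriage:** it did not move along its rail (0.4 mm difference). The sideways reading differed by 4 mm; I put that down to the colour mask catching different pixels, as the plate is at the same place in both pictures.
- **Gripper:** it was lifted clear, with only noise-level force on the tool.

I did not measure the carriage's speed directly. The 0.5 m/s limit being respected rests on the slow commanded motion.

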